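Hold a connector housing home in the earth-bond test nest

TASK

Earth-bond test: pick up the bare aluminium housing from the grey mat, put it down flat on the test console's nest plate with its plain end towards the short fence, and press it into the corner so that it bears on both fences at once with both sprung contact pins pushed in. The pins shove the housing off as soon as it is let go, so finish while still holding it firmly pressed home against both fences. Leave the other housings and the things around the bench where they are.

Things in the scene. Friction and masses are not known exactly. Their poses are not given: they have to be found in the camera images.
- alu_housing_center (a point): The housing to test: bare silver aluminium box with a black cable gland, 40 mm (x) by 70 mm (y) by 58 mm tall, straight sides, about 0.24 kg, upright on the grey mat (3 mm thick). The point is its centre, 29 mm above its underside. x goes across its 40 mm width, z up; +y points to its plain flat end, -y to the end with the gland, a round nose 24 mm across standing 21 mm out at half height.
- nest_corner (a point): Inner corner of the nest: where the inner faces of the two fences would meet, at nest plate height. +x points into the back fence, +y into the end fence, z up; the free plate spreads towards -x (110 mm) and -y (170 mm). A housing that is home has its axes parallel to these, plain end (+y) to the end fence, centre at x -20, y -35, z +29 mm here.
- console: Test console, fixed to the bench: cream box with teal ends, 240 mm (x) by 268 mm (y), sloping panel on its -x side, flat smooth black nest plate on top, 55 mm above the bench. The nest with its two fences and contact pins is on that plate. Origin at the centre of its underside; the corner lies at x 75, y 60, z 55 mm from it.
- back_fence: The longer fence: aluminium bar 80 mm long, 14 mm thick, 18 mm above the nest plate; the housing's long (+x) side bears on it. Origin at the middle of its inner face's lower edge; axes as the corner's. Fingers beside a seated housing must stay higher than the fence, so hold the housing by its upper part.
- end_fence: The shorter fence, square to the other: aluminium bar 44 mm long, 14 mm thick, 18 mm above the nest plate; the housing's plain end bears on it. Origin at the middle of its inner face's lower edge; axes as the corner's. The fences stop short of each other in the corner.
- back_pin (a joint): Sprung brass contact pin, 8 mm across, standing 4 mm out of the back fence's inner face, 10 mm above the nest plate. 0 m = fully out, 0.004 = pushed flush with the fence. It pushes back with 1.2 N when first touched and 3.6 N when flush, enough to shove a loose housing off the fence.
- end_pin (a joint): The same sprung contact pin in the end fence: 0 m = fully out, 0.004 = flush; 1.2 to 3.6 N.
- black_housing_center (a point): Bystander on the mat: black plastic housing of the same shape and size (40 mm (x) by 70 mm (y) by 58 mm tall, straight sides); the point is its centre.
- blue_housing_center (a point): Bystander on the mat: blue painted housing with a grey gland, same shape and size (40 mm (x) by 70 mm (y) by 58 mm tall, straight sides); the point is its centre.
- scanner: Bystander: hand-held barcode scanner lying on the bench, about 160 by 70 mm, 34 mm high.
- screwdriver: Bystander: screwdriver with red handle, 180 mm long, lying on the bench.
- gland_jar: Bystander: small jar with blue cap, 56 mm across, 75 mm tall.
- label_roll: Bystander: roll of labels standing on its flat side, 76 mm across, 40 mm high.

How it is judged:
By the outcome, as a careful person would: the job done as asked, in the order asked, and still so for the second after the job is handed in, while the arm keeps its last pose, push and grip.
It also fails if it takes over 64 s, if anything falls off the work surface, if the arm or the gripper's body presses on something with over 40 N, if the wrist force passes 120 N, or if a joint passes its speed limit or range.

ROBOT

A 6-joint arm with a two-finger parallel gripper is mounted at the origin on the work surface. World frame = base frame: x ahead of the robot, y to its left, z up, the work surface at z = 0. Lengths are in mm, angles in rad, forces in N, time in s.
With the tool pointing down it reaches from about 325 to 1000 mm from the base axis. Payload 5.1 kg.
Tool frame: the origin (TCP) lies on the centre line of the jaws, within the pads' length; the fingertips stand 11 mm ahead of it and the grasp point (between the pads) lies 8 mm behind it (tip_extent is the distance from the TCP to the fingertips, in mm); z points along the fingers, y is the line along which they close (so a half turn about z gives the same grasp; the last joint's range is limited). The gripper opens to 85 mm and grips with 20 to 120 N. Pads are 22 mm wide; open, the fingers measure 114 mm over their backs; the gripper's body (76 mm by 85 mm) begins 54 mm behind the grasp point. The pads swing forward as they close: fully open they stand 13 mm farther back than shut.
Start: joints at [1.169, 0.124, 1.65, -0, 1.367, -0.083], TCP at [203.748, 617.229, 242.322] pointing down, gripper open.
Joint ranges: [-2.61, 2.61], [-1.02, 2.33], [0.03, 2.71], [-1.35, 4.49], [0.32, 2.68], [-2.91, 2.91]. Speed limits (rad/s): [2.57, 2.57, 3.14, 3.14, 3.14, 3.14].

INTERFACE

Orientations are given as a 3x3 rotation matrix whose columns are the frame's x, y, z axes.
In Python, from rig import * gives the robot as it stands. The module is installed in compiled form; this text tells all that it offers.
- The arm moves only by the shell command python3 -m pendant 'ROWS' [FORCE]. ROWS is a JSON object of lists of equal length, an entry for each row: "fingers": the finger opening in cm, from 0 to 8.54; "delta_pos": the shift along the tool's x, y, z in cm, a list of three; "rotation": the turn, a rotation vector about the tool's x, y, z in degrees, a list of three. A call has 1 to 12 rows; each row is the pose to reach, as a shift and turn from the pose commanded when the call began, along the tool's axes at that moment; what a row does not reach only later rows make up. A row lasts 1/10 s, in which the tool goes at most 50 mm and 8.59 degrees, less where a joint would pass 70% of its speed; a pose out of reach is approached as far as the arm can. A call with a gripper value outside its range is refused whole. The fingers move at their own pace and stop on an object; FORCE is the grip in N (left out, the last holds). Time passes only in rows, so rows that repeat a pose let the fingers close. It gives the time, the measured TCP pose, the force, the opening and the grip force at its end, in the units of the state.
- read_state(): the state, without advancing time (a new reading comes with each control period).
- capture(name): name is "side" or "top" or "wrist"; returns the picture (480x640x3 uint8, red, green, blue); there is no depth.
- camera_params(name): a dict with "vfov" (degrees; the focal length in pixels is half the picture's height over the tangent of half this angle, whatever the lens; pixels are square), "cx", "cy" (the principal point, pixels), "view" (4x4, takes a point from world to camera coordinates); the wrist camera has in their place "mount" (4x4, takes a point from camera to tool coordinates, whose origin is the TCP and whose axes are the flange's). Camera axes: x right, y down, z forward; pixel columns grow to the right and rows downward; lengths in mm; the calibration is good to about 2 mm. A picture is of the moment at which its call begins: read the wrist's pose just before it. camera_params takes no time and is no camera call.
- sign_off(): hands the job in; it is judged then, once.
Trained networks look in the newest picture that a camera, given by its name, has taken for a name from the list of things; names that differ only in an ending like _2 or _b are one class to them, and where a whole thing is asked for, a point or a joint stands for the part that bears it (a point fixed in the world has none). Each returns a list of dicts, best first, with "confidence" (0 to 1); they miss things now and then, are a little off and sometimes report something else, mostly with a low value. They report only what shows in the picture. A call takes as long as a camera call.
- cut_out(camera, thing): "mask" (480x640 bool, what is visible of it) and "point" ([column, row] in pixels, amid what is visible of it).
The state is a dict: "t": time; "joint_positions": joint angles; "qd": joint speeds; "tau": joint torques, N m; "position": TCP position; "tcp_rot": TCP orientation; "contact_force": force on the tool from outside, world axes, zero at the start; "ft_torque": the same for the moment, N m; "gripper_width": finger opening in mm; "finger_force": force on a finger pad.
Only numpy, scipy, OpenCV 4.12 (cv2) and the standard library are available. Lean on these libraries where they do the work, as an engineer would, in place of code of your own. Each camera call takes 0.05 s, during which the arm holds its last target. There are 200 camera calls.

## Working session

There is one attempt and no reset: what is moved stays moved. The work goes in short steps, Python scripts to look and compute and a shell command to move; the robot and the scene stay as the last step left them, time stands still between calls to the robot, and variables do not carry over. Pictures are saved under pics/ and viewed, at most 10 in all, crops included, and the job is handed in when it is done.

```bash
mkdir -p pics; cat > h.py <<'E'
from rig import *
import numpy as np, cv2
def K(p): 
    f=240/np.tan(np.radians(p["vfov"])/2); return f
def cam(name):
    p=camera_params(name)
    if "view" in p: V=np.array(p["view"])
    else:
        s=read_state(); T=np.eye(4); T[:3,:3]=s["tcp_rot"]; T[:3,3]=s["position"]
        V=np.linalg.inv(T@np.array(p["mount"]))
    return V,K(p),p["cx"],p["cy"]
def proj(c,P):
    V,f,cx,cy=c; P=np.atleast_2d(P); q=P@V[:3,:3].T+V[:3,3]
    return np.c_[cx+f*q[:,0]/q[:,2],cy+f*q[:,1]/q[:,2]]
def back(c,uv,z):
    V,f,cx,cy=c; d=V[:3,:3].T@np.array([(uv[0]-cx)/f,(uv[1]-cy)/f,1]); o=-V[:3,:3].T@V[:3,3]
    return o+d*(z-o[2])/d[2]
def save(n,im): cv2.imwrite("pics/"+n,im[:,:,::-1])
E
python3 - <<'E'
from h import *
s=read_state(); print(s["t"],s["position"],np.round(s["tcp_rot"],3),s["gripper_width"])
for n in ("top","side"):
    c=cam(n); im=capture(n); save(n+".png",im)
    print(n,np.round(-c[0][:3,:3].T@c[0][:3,3]),c[1:])
    for t in ("alu_housing_center","black_housing_center","blue_housing_center","console","back_fence","end_fence","gland_jar","scanner"):
        r=cut_out(n,t)
        for d in r[:2]: print(t,round(d["confidence"],2),np.round(d["point"]),d["mask"].sum(),np.round(back(c,d["point"],58)))
E
```

```text
0.0 [203.51337145 616.70793402 241.06739784] [[-0.95   0.313 -0.001]
 [ 0.313  0.95  -0.002]
 [ 0.    -0.002 -1.   ]] 85.2852498512841
top [ 178.   24. 1649.] (np.float64(562.5514494963851), 314.74994672068357, 237.93736726879695)
alu_housing_center 0.8 [416. 255.] 448 [ 468. -270.   58.]
black_housing_center 0.87 [368. 262.] 440 [ 453. -131.   58.]
blue_housing_center 0.77 [390. 211.] 504 [ 602. -206.   58.]
blue_housing_center 0.51 [482. 268.] 426 [ 424. -456.   58.]
console 0.77 [253. 234.] 7610 [547. 196.  58.]
back_fence 0.46 [262. 205.] 157 [634. 169.  58.]
end_fence 0.42 [232. 213.] 87 [613. 257.  58.]
scanner 0.71 [154. 253.] 758 [500. 484.  58.]
side [  69. -477.  904.] (np.float64(472.43706220671055), 321.35757295445916, 238.56798425031317)
alu_housing_center 0.89 [395. 337.] 1219 [ 457. -279.   58.]
alu_housing_center 0.48 [166. 188.] 827 [351. 376.  58.]
black_housing_center 0.74 [343. 295.] 997 [ 450. -141.   58.]
black_housing_center 0.2 [164. 189.] 818 [346. 376.  58.]
blue_housing_center 0.89 [415. 278.] 1073 [ 591. -218.   58.]
console 0.94 [280. 199.] 8854 [532. 153.  58.]
back_fence 0.75 [303. 177.] 223 [622. 170.  58.]
gland_jar 0.64 [460. 427.] 1231 [ 411. -468.   58.]
scanner 0.82 [195. 148.] 680 [486. 446.  58.]
scanner 0.64 [275. 202.] 8785 [517. 153.  58.]
```

View pics/top.png

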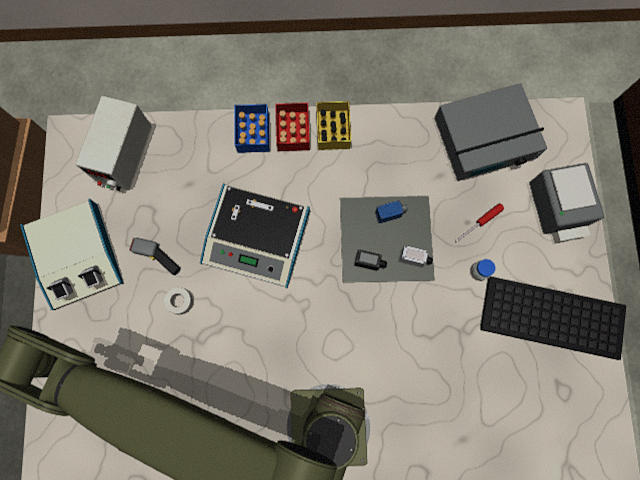

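View pics/side.png

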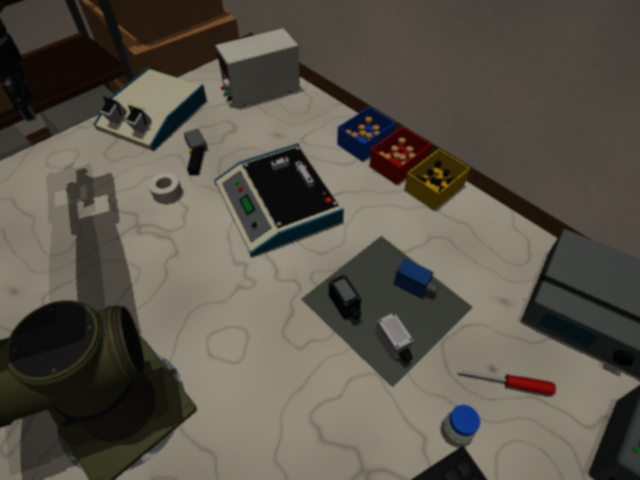

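The top view shows the silver housing at about (414,255) with its gland towards −y. The console is at (253,234), with the back fence at (259,205) and the end fence at (236,212). The side view agrees. Next I'll move above the housing.

```bash
python3 -m pendant '{"fingers":[8.5,8.5,8.5,8.5,8.5,8.5,8.5,8.5,8.5,8.5,8.5,8.5],"delta_pos":[[-2.5,-3.6,0],[-5,-7.2,0],[-7.5,-10.8,0],[-10,-14.4,0],[-12.5,-18,0],[-15,-21.6,0],[-17.5,-25.2,0],[-20,-28.8,0],[-22.5,-32.4,0],[-25,-36,0],[-27.5,-39.6,0],[-30,-43.2,0]],"rotation":[[0,0,6],[0,0,12],[0,0,18],[0,0,24],[0,0,30],[0,0,36],[0,0,42],[0,0,48],[0,0,54],[0,0,60],[0,0,66],[0,0,72]]}'
python3 - <<'E'
from h import *
s=read_state(); R=np.array(s["tcp_rot"]); p=s["position"]
print(np.round(R,3), p, R.T@(np.array([468,-265,240])-p), s["joint_positions"])
print(np.round(camera_params("wrist")["mount"],3))
c=cam("wrist"); print(c[1:]); im=capture("wrist"); save("w1.png",im)
E
```

```text
t: 2.1
position: [353.3, 111.4, 242.7]
tcp_rot: [[0.009, 1.0, 0.002], [1.0, -0.009, 0.0], [0.0, 0.002, -1.0]]
contact_force: [1.7, 0.4, 0.0]
gripper_width: 84.9
finger_force: 0.0
[[ 0.009  1.     0.002]
 [ 1.    -0.009  0.   ]
 [ 0.     0.002 -1.   ]] [353.3449983  111.3585085  242.73147002] [-375.36746217  117.85715162    2.81379057] [ 1.60102015e-01 -5.60142849e-01  2.22407085e+00  1.69765280e-05
  1.47599305e+00  1.68631975e-01]
[[ 0.00000e+00 -9.50000e-01 -3.11000e-01  7.98550e+01]
 [ 1.00000e+00  1.00000e-03 -0.00000e+00  5.05000e-01]
 [ 0.00000e+00 -3.11000e-01  9.50000e-01 -1.31939e+02]
 [ 0.00000e+00  0.00000e+00  0.00000e+00  1.00000e+00]]
(np.float64(339.3397072640079), 317.96177053590765, 241.1633742623626)
```

View pics/w1.png

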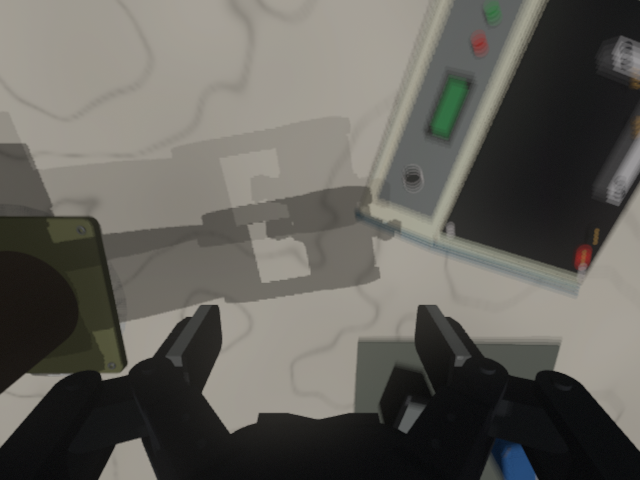

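The console is at upper right with the fences at (630,60) and (630,160), and the mat is at the bottom. I'll carry on to above the housing.

```bash
python3 -m pendant '{"fingers":[8.5,8.5,8.5,8.5,8.5,8.5,8.5,8.5,8.5,8.5,8.5],"delta_pos":[[-3.8,1.2,0],[-7.6,2.4,0],[-11.4,3.6,0],[-15.2,4.8,0],[-19,6,0],[-22.8,7.2,0],[-26.6,8.4,0],[-30.4,9.6,0],[-34.2,10.8,0],[-37.5,11.8,0],[-37.5,11.8,0]],"rotation":[[0,0,0],[0,0,0],[0,0,0],[0,0,0],[0,0,0],[0,0,0],[0,0,0],[0,0,0],[0,0,0],[0,0,0],[0,0,0]]}'
cat > box.py <<'E'
from h import *
from scipy.optimize import minimize
# fit the visible silhouette of body box: returns centre xy, yaw of +y axis(deg from world +y)
def sil(c,x,y,a,z0,full=False):
    R=np.array([[np.cos(a),-np.sin(a)],[np.sin(a),np.cos(a)]])
    m=np.zeros((480,640),np.uint8)
    P=[]
    for sx in(-20,20):
        for sy in(-35,35):
            q=R@[sx,sy]+[x,y]
            P+=[[*q,z0],[*q,z0+58]]
    h=cv2.convexHull(proj(c,P).astype(np.float32)); cv2.fillConvexPoly(m,np.int32(np.round(h*16)),1,shift=4)
    t=np.linspace(0,2*np.pi,16,endpoint=False)
    G=[]
    for yy in(-35,-56):
        for k in t:
            q=R@[12*np.cos(k),yy]+[x,y]; G.append([*q,z0+29+12*np.sin(k)])
    h=cv2.convexHull(proj(c,G).astype(np.float32)); cv2.fillConvexPoly(m,np.int32(np.round(h*16)),1,shift=4)
    return m
def fit(c,mask,x,y,a,z0):
    f=lambda v:-(lambda m:(m&mask).sum()/(m|mask).sum())(sil(c,v[0]*10,v[1]*10,v[2]/10,z0))
    mask=mask.astype(np.uint8); v=np.array([x/10,y/10,a*10])
    for _ in range(2):
        r=minimize(f,v,method="Nelder-Mead",options=dict(initial_simplex=v+np.array([[0,0,0],[.8,0,0],[0,.8,0],[0,0,1.5]]))); v=r.x
    return v*[10,10,.1],-r.fun
E
python3 - <<'E'
from box import *
c=cam("wrist"); im=capture("wrist")
s=read_state();print(s["position"])
d=cut_out("wrist","alu_housing_center")[0]; print(d["confidence"],d["point"],d["mask"].sum(),back(c,d["point"],61))
for a0 in (-.2,0,.2):
    v,q=fit(c,d["mask"],*back(c,d["point"],61)[:2],a0,3); print(v,q)
im=im.copy()
for k,col in ((d["mask"].astype(np.uint8),(255,0,0)),(sil(c,*v,3),(0,255,0))):
    cv2.drawContours(im,cv2.findContours(k,0,2)[0],-1,col,1)
save("w2.png",im)
E
```

```text
t: 3.25
position: [470.1, -265.6, 242.1]
tcp_rot: [[0.008, 1.0, -0.0], [1.0, -0.008, -0.001], [-0.001, -0.0, -1.0]]
contact_force: [0.2, 0.3, 0.7]
gripper_width: 85.3
finger_force: 0.0
[ 469.65017251 -263.73835929  241.96266798]
0.93 [317.7, 216.8] 3422 [ 470.20476282 -263.89889422   61.        ]
[ 4.68672918e+02 -2.66436567e+02 -2.83697394e-01] 0.924365207995678
[ 4.68561339e+02 -2.66417235e+02 -2.84334339e-01] 0.924365207995678
[ 4.68735813e+02 -2.66439730e+02 -2.83791697e-01] 0.924365207995678
```

View pics/w2.png

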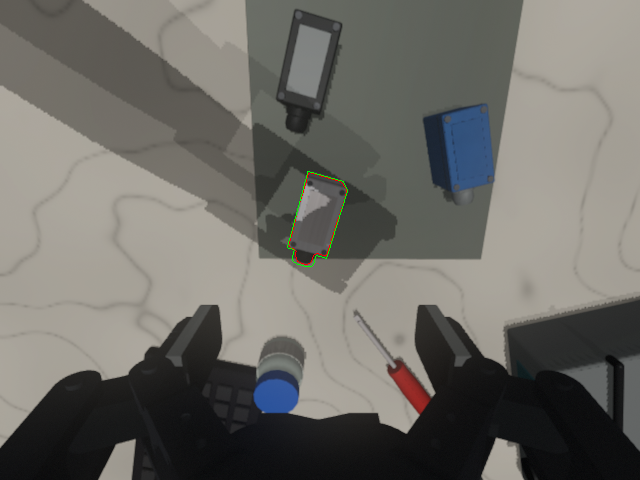

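The mask and my box fit agree. The silver housing is at (469,−266), yawed −16.3°, with its plain end up in the picture at (328,180) and the gland at (302,258). Going down to grasp it.

```bash
python3 -m pendant '{"fingers":[8.5,8.5,8.5,8.5,8.5,8.5,8.5,8.5,8.5,8.5],"delta_pos":[[-0.1,-0.1,3],[-0.2,-0.1,6],[-0.2,-0.1,9],[-0.2,-0.1,12],[-0.2,-0.1,14],[-0.2,-0.1,16],[-0.2,-0.1,18],[-0.2,-0.1,19],[-0.2,-0.1,20.2],[-0.2,-0.1,20.2]],"rotation":[[0,0,5],[0,0,10],[0,0,15.8],[0,0,15.8],[0,0,15.8],[0,0,15.8],[0,0,15.8],[0,0,15.8],[0,0,15.8],[0,0,15.8]]}'
python3 -m pendant '{"fingers":[6,4,3,3,3,3,3,3,3,3],"delta_pos":[[0,0,0],[0,0,0],[0,0,0],[0,0,0],[0,0,0],[0,0,0],[0,0,0],[0,0,0],[0,0,0],[0,0,0]],"rotation":[[0,0,0],[0,0,0],[0,0,0],[0,0,0],[0,0,0],[0,0,0],[0,0,0],[0,0,0],[0,0,0],[0,0,0]]}' 80
```

```text
t: 4.35
position: [467.7, -263.4, 39.1]
tcp_rot: [[0.276, 0.961, -0.002], [0.961, -0.276, 0.001], [0.001, -0.002, -1.0]]
contact_force: [-0.2, 0.2, -0.3]
gripper_width: 85.0
finger_force: 0.0
t: 5.35
position: [469.4, -265.2, 41.6]
tcp_rot: [[0.277, 0.961, 0.002], [0.961, -0.277, -0.001], [-0.001, 0.002, -1.0]]
contact_force: [0.3, -0.7, 5.9]
gripper_width: 39.3
finger_force: 81.8
```

```bash
python3 -m pendant '{"fingers":[3,3,3,3,3,3,3],"delta_pos":[[0,0,-2],[0,0,-5],[0,0,-9],[0,0,-13],[0,0,-17],[0,0,-20],[0,0,-20]],"rotation":[[0,0,0],[0,0,0],[0,0,0],[0,0,0],[0,0,0],[0,0,0],[0,0,0]]}'
python3 -m pendant '{"fingers":[3,3,3,3,3,3,3,3,3,3,3,3],"delta_pos":[[2,0,0],[5,0,0],[8.5,-0.1,0],[12,-0.2,0],[16,-0.3,0],[20,-0.4,0],[24,-0.5,0],[28,-0.6,0],[32,-0.7,0],[34,-0.8,0],[35.5,-0.8,0],[35.5,-0.8,0]],"rotation":[[0,0,0],[0,0,0],[0,0,0],[0,0,0],[0,0,0],[0,0,0],[0,0,0],[0,0,0],[0,0,0],[0,0,0],[0,0,-3],[0,0,-3]]}'
python3 - <<'E'
from box import *
c=cam("wrist"); im=capture("wrist")
s=read_state();print(s["position"],s["gripper_width"],s["finger_force"],s["contact_force"])
for t in ("back_fence","end_fence","console","back_pin"):
    for d in cut_out("wrist",t)[:2]:
        print(t,round(d["confidence"],2),d["point"],d["mask"].sum(),back(c,d["point"],73))
save("w3.png",im)
E
```

```text
t: 6.05
position: [470.1, -265.7, 244.9]
tcp_rot: [[0.277, 0.961, 0.006], [0.961, -0.277, -0.005], [-0.003, 0.008, -1.0]]
contact_force: [-0.1, -0.2, -3.1]
gripper_width: 38.8
finger_force: 81.4
t: 7.25
position: [558.2, 80.0, 237.6]
tcp_rot: [[0.222, 0.975, -0.004], [0.975, -0.222, -0.0], [-0.001, -0.004, -1.0]]
contact_force: [-0.2, -0.9, -3.9]
gripper_width: 38.6
finger_force: 81.3
[558.22106337  78.91539442 238.1307567 ] 38.98491309939168 81.31919860839844 [ 0.08562625  0.05270453 -3.56276932]
back_fence 0.74 [382.6, 86.8] 2207 [633.29640303 178.54345275  73.        ]
back_fence 0.43 [367.9, 67.4] 32 [624.31748869 194.92682893  73.        ]
end_fence 0.98 [336.7, 6.8] 838 [608.77431304 240.45000058  73.        ]
console 0.55 [286.4, 108.1] 59011 [554.29850205 180.23912494  73.        ]
```

View pics/w3.png

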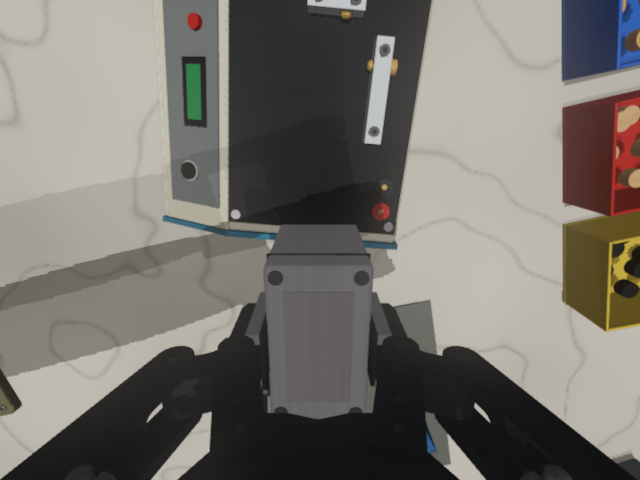

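The held housing's top is at (318,340). The back fence runs from (384,37) to (373,143), and the end fence is cut off at the top, near (337,6). I'll move closer so that both are in view.

```bash
python3 -m pendant '{"fingers":[3,3,3,3],"delta_pos":[[2.5,0.5,0],[5,1.5,0],[6.5,2.5,0],[6.5,2.5,0]],"rotation":[[0,0,0],[0,0,0],[0,0,0],[0,0,0]]}'
cat > fence.py <<'E'
from box import *
def bar(c,cx,cy,a,x0,x1,y0,y1):
    R=np.array([[np.cos(a),-np.sin(a)],[np.sin(a),np.cos(a)]]); m=np.zeros((480,640),np.uint8)
    P=[[*(R@[x,y]+[cx,cy]),z] for x in(x0,x1) for y in(y0,y1) for z in(55,73)]
    h=cv2.convexHull(proj(c,P).astype(np.float32)); cv2.fillConvexPoly(m,np.int32(np.round(h*16)),1,shift=4); return m
def bars(c,v):
    cx,cy,a,yb,xe=v
    return bar(c,cx,cy,a,0,14,yb-40,yb+40),bar(c,cx,cy,a,xe-22,xe+22,0,14)
def ffit(c,mb,me,v0):
    S=np.array([10,10,.1,10,10.])
    f=lambda w:-sum((p&m).sum()/(p|m).sum() for p,m in zip(bars(c,w*S),(mb,me)))
    v=np.array(v0)/S
    for k in range(4):
        r=minimize(f,v,method="Nelder-Mead",options=dict(maxiter=600,initial_simplex=v+np.vstack([np.zeros(5),np.eye(5)*(.8 if k<2 else .3)]))); v=r.x
    return v*S,-r.fun/2
E
python3 - <<'E'
from fence import *
ps=[]
for _ in range(5):
    c=cam("wrist"); im=capture("wrist"); s=read_state(); ps.append(s["position"])
    b=cut_out("wrist","back_fence")[0]; e=cut_out("wrist","end_fence")[0]
    mb,me=b["mask"].astype(np.uint8),e["mask"].astype(np.uint8)
    v,q=ffit(c,mb,me,[625,233,-.24,-50,-30]); print(b["confidence"],e["confidence"],np.round(v,3),round(q,3))
ps=np.array(ps);print(ps.mean(0),ps.std(0)); print(np.round(s["tcp_rot"],3))
im=im.copy()
for m,col in zip((mb,me)+bars(c,v),((255,0,0),)*2+((0,255,0),)*2): cv2.drawContours(im,cv2.findContours(m,0,2)[0],-1,col,1)
save("w4.png",im)
E
```

```text
t: 7.9
position: [599.0, 136.7, 240.3]
tcp_rot: [[0.226, 0.974, 0.0], [0.974, -0.226, 0.0], [0.0, 0.0, -1.0]]
contact_force: [0.8, 0.3, -2.7]
gripper_width: 38.9
finger_force: 81.4
0.7 0.73 [ 6.38850e+02  2.31124e+02 -2.95000e-01 -5.60310e+01 -3.22860e+01] 0.876
0.92 0.56 [ 6.39483e+02  2.30435e+02 -3.07000e-01 -5.52900e+01 -3.37960e+01] 0.9
0.77 0.88 [ 6.39238e+02  2.30551e+02 -3.06000e-01 -5.53310e+01 -3.29490e+01] 0.888
0.57 0.96 [ 6.39309e+02  2.30752e+02 -3.06000e-01 -5.58130e+01 -3.37520e+01] 0.874
0.96 0.97 [ 6.3890e+02  2.3093e+02 -3.0000e-01 -5.5935e+01 -3.2448e+01] 0.89
[597.93133587 135.92258177 240.3243176 ] [0.22446762 0.32042263 0.12297261]
[[ 0.226  0.974  0.   ]
 [ 0.974 -0.226 -0.   ]
 [-0.     0.    -1.   ]]
```

View pics/w4.png

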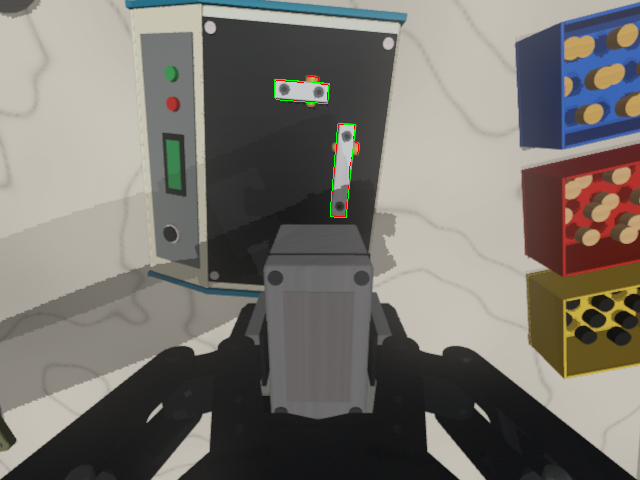

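The fences fit well, with the back one at (343,170) and the end one at (302,91). The corner is at about (639,231) and the yaw is −0.30. That puts the console centre at (550,196), which agrees with the top view. I'll move over the free plate, turn, then go down to just above it.

```bash
python3 -m pendant '{"fingers":[3,3,3,3,3,3,3,3,3,3],"delta_pos":[[2,-1,0],[4,-1.9,0],[5.4,-1.9,0],[5.4,-1.9,2],[5.4,-1.9,5],[5.4,-1.9,8],[5.4,-1.9,11],[5.4,-1.9,12.5],[5.4,-1.9,13.5],[5.4,-1.9,13.5]],"rotation":[[0,0,2],[0,0,4.3],[0,0,4.3],[0,0,4.3],[0,0,4.3],[0,0,4.3],[0,0,4.3],[0,0,4.3],[0,0,4.3],[0,0,4.3]]}'
python3 - <<'E'
from fence import *
im=capture("wrist"); save("w5.png",im)
ims=capture("side"); save("s5.png",cv2.resize(ims[120:280,200:380],None,fx=3.3,fy=3.3,interpolation=2))
s=read_state(); print(s["position"],s["contact_force"],s["ft_torque"])
E
```

```text
t: 9.65
position: [591.5, 193.2, 104.3]
tcp_rot: [[0.298, 0.955, -0.002], [0.955, -0.298, -0.0], [-0.001, -0.002, -1.0]]
contact_force: [-1.2, 0.7, -3.2]
gripper_width: 39.0
finger_force: 81.3
[592.85951347 193.55919092 106.78866226] [ 0.65748754  1.36340709 -3.10718367] [ 0.01416776  0.03108986 -0.02631953]
```

View pics/w5.png

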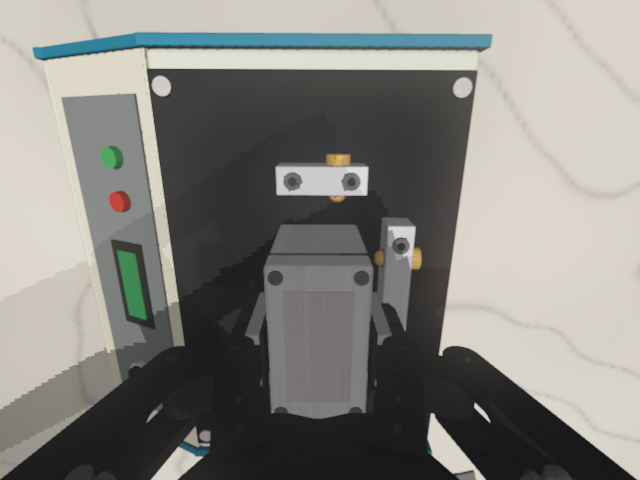

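The end fence (277–368, 195) and the far plate edge run level with the housing's edge, so the yaw is right. The corner is clear, so I'll lower to contact.

```bash
python3 -m pendant '{"fingers":[3,3,3,3],"delta_pos":[[0,0,0.5],[0,0,0.9],[0,0,1.1],[0,0,1.1]],"rotation":[[0,0,0],[0,0,0],[0,0,0],[0,0,0]]}'
python3 -m pendant '{"fingers":[3,3],"delta_pos":[[0,0,0.1],[0,0,0.1]],"rotation":[[0,0,0],[0,0,0]]}'|grep -E "pos|con"
python3 -m pendant '{"fingers":[3,3],"delta_pos":[[0,0,0.1],[0,0,0.1]],"rotation":[[0,0,0],[0,0,0]]}'|grep -E "pos|con"
```

```text
t: 10.15
position: [591.5, 193.3, 94.0]
tcp_rot: [[0.298, 0.954, -0.001], [0.954, -0.298, -0.0], [-0.0, -0.001, -1.0]]
contact_force: [-0.3, 0.4, -2.1]
gripper_width: 38.7
finger_force: 81.3
position: [592.0, 193.4, 93.6]
contact_force: [-0.3, 0.3, -1.6]
position: [592.2, 193.5, 93.6]
contact_force: [-2.3, -0.6, 4.6]
```

Contact with the plate. Now I'll slide to the back fence along tool +y.

```bash
python3 -m pendant '{"fingers":[3,3,3,3],"delta_pos":[[0,0.4,0],[0,0.8,0],[0,1.1,0],[0,1.1,0]],"rotation":[[0,0,0],[0,0,0],[0,0,0],[0,0,0]]}'|grep -E "pos|con"
for i in 1; do python3 -m pendant '{"fingers":[3,3,3],"delta_pos":[[0,0.1,0],[0,0.2,0],[0,0.2,0]],"rotation":[[0,0,0],[0,0,0],[0,0,0]]}'|grep -E "pos|con"; done
python3 -m pendant '{"fingers":[3,3,3],"delta_pos":[[0,0.1,0],[0,0.2,0],[0,0.2,0]],"rotation":[[0,0,0],[0,0,0],[0,0,0]]}'|grep -E "pos|con"
```

```text
position: [603.1, 190.4, 93.6]
contact_force: [-3.4, -0.2, 6.8]
position: [604.3, 190.0, 93.6]
contact_force: [-4.8, 1.1, 6.7]
position: [605.3, 189.7, 93.6]
contact_force: [-8.7, 1.2, 8.7]
```

```bash
python3 -m pendant '{"fingers":[3,3,3],"delta_pos":[[0,0.1,0],[0,0.2,0],[0,0.2,0]],"rotation":[[0,0,0],[0,0,0],[0,0,0]]}'|grep -E "pos|con"
python3 -m pendant '{"fingers":[3,3,3,3],"delta_pos":[[0.4,0,0],[0.8,0,0],[1.1,0,0],[1.1,0,0]],"rotation":[[0,0,0],[0,0,0],[0,0,0],[0,0,0]]}'|grep -E "pos|con"
python3 -m pendant '{"fingers":[3,3,3],"delta_pos":[[0.1,0,0],[0.2,0,0],[0.2,0,0]],"rotation":[[0,0,0],[0,0,0],[0,0,0]]}'|grep -E "pos|con"
python3 -m pendant '{"fingers":[3,3,3],"delta_pos":[[0.1,0,0],[0.2,0,0],[0.2,0,0]],"rotation":[[0,0,0],[0,0,0],[0,0,0]]}'|grep -E "pos|con"
```

```text
position: [605.5, 189.7, 93.6]
contact_force: [-16.3, 3.4, 13.3]
position: [608.1, 197.8, 93.7]
contact_force: [-19.2, -5.4, 18.0]
position: [608.5, 199.2, 93.7]
contact_force: [-19.6, -6.5, 18.2]
position: [609.1, 200.8, 93.8]
contact_force: [-20.3, -9.3, 18.7]
```

The housing bears on the back fence. It is still sliding towards the end fence, so I'll ease the downward push slightly and continue.

```bash
python3 -m pendant '{"fingers":[3,3,3],"delta_pos":[[0,0,-0.1],[0.1,0,-0.1],[0.2,0,-0.1]],"rotation":[[0,0,0],[0,0,0],[0,0,0]]}' 110|grep -E "pos|con|grip|fing"
python3 -m pendant '{"fingers":[3,3,3],"delta_pos":[[0.1,0,0],[0.2,0,0],[0.2,0,0]],"rotation":[[0,0,0],[0,0,0],[0,0,0]]}'|grep -E "pos|con"
python3 -m pendant '{"fingers":[3,3,3],"delta_pos":[[0.1,0,0],[0.2,0,0],[0.2,0,0]],"rotation":[[0,0,0],[0,0,0],[0,0,0]]}'|grep -E "pos|con"
```

```text
position: [609.5, 202.3, 93.9]
contact_force: [-18.1, -8.7, 15.1]
gripper_width: 38.3
finger_force: 109.2
position: [610.1, 204.1, 93.9]
contact_force: [-18.6, -10.0, 16.4]
position: [610.2, 204.3, 93.9]
contact_force: [-21.1, -14.5, 18.5]
```

```bash
python3 -m pendant '{"fingers":[3,3,3,3],"delta_pos":[[0.1,0.05,0],[0.2,0.1,0],[0.2,0.1,0],[0.2,0.1,0]],"rotation":[[0,0,0],[0,0,0],[0,0,0],[0,0,0]]}'
python3 - <<'E'
from fence import *
s=read_state(); R=np.array(s["tcp_rot"]); print(np.round(R,4)); print("tool F",R.T@s["contact_force"],s["ft_torque"])
im=capture("wrist"); a=cv2.resize(im[120:320,220:460],(720,600),interpolation=2); save("w6.png",a)
E
```

```text
t: 14.15
position: [610.3, 204.4, 94.1]
tcp_rot: [[0.299, 0.954, -0.018], [0.954, -0.299, -0.012], [-0.017, -0.013, -1.0]]
contact_force: [-27.0, -22.1, 24.0]
gripper_width: 38.4
finger_force: 110.5
[[ 0.2991  0.9541 -0.0175]
 [ 0.9541 -0.2993 -0.0118]
 [-0.0165 -0.0132 -0.9998]]
tool F [-29.50878923 -19.46602282 -23.24504643] [-3.11818608  4.36313751 -0.42342394]
```

View pics/w6.png

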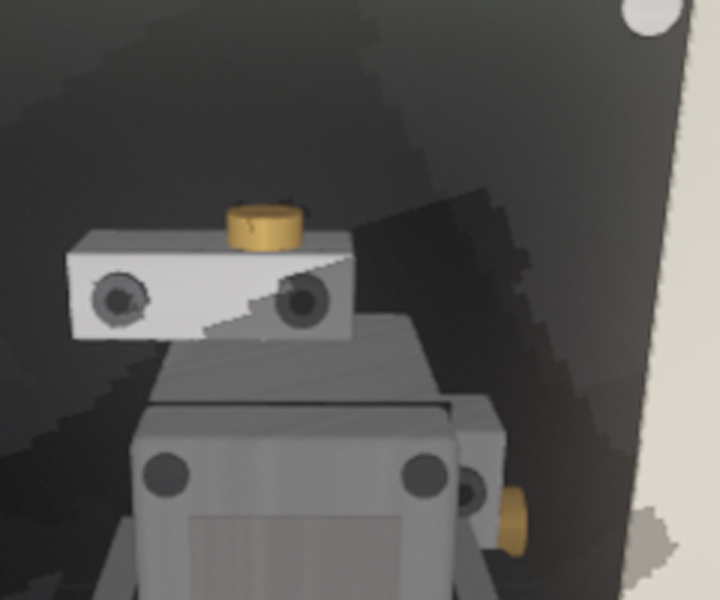

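The housing fills the corner, with its end face under the end fence edge (y≈338) and its side on the back fence. Both pin tails stick out behind. The tool leans about 1.2° under load, so I'll counter-tilt it to seat the housing flat.

```bash
python3 -m pendant '{"fingers":[3,3,3,3,3],"delta_pos":[[0,0,0],[0,0,0],[0,0,0],[0,0,0],[0,0,0]],"rotation":[[-0.4,0.5,0],[-0.8,1,0],[-0.8,1,0],[-0.8,1,0],[-0.8,1,0]]}'
python3 - <<'E'
from fence import *
s=read_state(); R=np.array(s["tcp_rot"]); print("tool F",R.T@s["contact_force"],s["ft_torque"],R[:,2])
E
```

```text
t: 14.7
position: [609.9, 204.3, 93.7]
tcp_rot: [[0.299, 0.954, -0.0], [0.954, -0.299, 0.0], [0.0, -0.0, -1.0]]
contact_force: [-26.9, -20.0, 23.6]
gripper_width: 38.4
finger_force: 110.3
tool F [-27.14976709 -19.66629301 -23.58577285] [-3.38297584  4.76252523 -0.32935438] [-1.67661082e-04  2.01747758e-04 -9.99999966e-01]
```

```bash
python3 -m pendant '{"fingers":[3,3,3,3,3],"delta_pos":[[0,0,0],[0,0,0],[0,0,0],[0,0,0],[0,0,0]],"rotation":[[0,0,0],[0,0,0],[0,0,0],[0,0,0],[0,0,0]]}'
python3 -c "
from rig import *
print(sign_off())"
```

```text
t: 15.2
position: [609.9, 204.3, 93.7]
tcp_rot: [[0.299, 0.954, -0.0], [0.954, -0.299, 0.0], [0.0, -0.0, -1.0]]
contact_force: [-26.7, -20.8, 23.8]
gripper_width: 38.6
finger_force: 110.3
the job is handed in; nothing more can be done
None
```

I handed the job in at about 15 s with the aluminium housing flat in the nest, plain end to the short fence, held with a 110 N grip and pressed at about 19 N onto the back fence and 28 N onto the end fence; sign-off gave no verdict, and I inferred that both pins are pushed in from these forces, the measured position and the last close-up.

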